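# Lock the filter and hold the check cell in the beam of a water-clarity meter

## Robot

A 7-joint arm with a two-finger parallel gripper is mounted at the origin on a cart in front of the work surface, level with it; the furniture and walls round the work are solid. World frame = base frame: x ahead of the robot, y to its left, z up, the work surface at z = 0. Lengths are in m, angles in degrees, forces in N, time in s.
With the tool pointing down it reaches from about 0.425 to 0.875 m from the base axis. Payload 4.7 kg.
Tool frame: the origin (TCP) lies at the very end of the fingers, on their centre line; the grasp point (between the pads) lies 19 mm behind it; z points along the fingers, y is the direction in which the jaws open and shut (so a half turn about z gives the same grasp; the last joint's range is limited). The gripper opens to 87 mm and grips with 3 to 60 N. Pads are 19 mm wide; open, the fingers measure 117 mm over their backs; the gripper's body (75 mm by 190 mm) begins 51 mm behind the grasp point.
Start: joints at [77.527, 18.392, -4.016, 83.108, 1.295, 78.541, -3.26], TCP at [0.149, -0.633, 0.223] pointing down, gripper open.
Joint ranges: [-163.93, 163.93], [-17.29, 119.83], [-79.2, 71.16], [3.27, 140.29], [-89.18, 269.18], [5.43, 117.66], [-154.24, 154.24]. Speed limits (degrees/s): [147.25, 147.25, 180, 180, 180, 180, 180].

## Interface

Orientations are given as [roll, pitch, yaw] about the fixed x, y, z axes, in that order (R = Rz(yaw) Ry(pitch) Rx(roll)).
In Python, from cell import * gives the robot as it stands.
- The arm moves only by the tool drive_tool, never from a script. Its argument "moves" is text: rows parted by semicolons, each of 5 numbers parted by spaces: the shift along the tool's x, y, z in m, then the turn about the tool's z in degrees, then the gripper's target within -1 to 1 (fully open at 1, half-way at 0, shut at -1). In form: x y z yaw fingers; .... A call has exactly 8 rows; each row is the pose to reach, as a shift and turn from the pose commanded when the call began, along the tool's axes at that moment; what a row does not reach only later rows make up. A row lasts 1/10 s, in which the tool goes at most 50 mm and 8.59 degrees, less where a joint would pass 70% of its speed; a pose out of reach is approached as far as the arm can. A call with a gripper value outside its range is refused whole. The fingers move at their own pace and stop on an object; "grip_force" is the grip in N (left out, the last holds). Time passes only in rows, so rows that repeat a pose let the fingers close, or fill a call up. It gives the time, the measured TCP pose, the force and the opening at its end, in the units of the state.
- get_obs(): the state, without advancing time (a new reading comes with each control period).
- read_camera(name): name is "scene" or "top" or "wrist"; returns (picture, depth): 384x512x3 uint8, red, green, blue; 384x512 float32, m along the optical axis (not along the pixel's ray), 0 where there is no reading.
- calibration(name): a dict with "intrinsics" (3x3 intrinsics, pixels), "cam_to_world" (4x4, takes a point from camera to world coordinates); the wrist camera has in their place "T_tool_cam" (4x4, takes a point from camera to tool coordinates, whose origin is the TCP and whose axes are the flange's). Camera axes: x right, y up, looking along -z (the intrinsics and any distortion apply to the point x, -y, -z); pixel columns grow to the right and rows downward; lengths in m; the calibration is good to about 2 mm. The wrist camera is an equidistant fisheye: a pixel r from the principal point sees the ray r / f radians off the axis. A picture is of the moment at which its call begins: read the wrist's pose just before it. calibration takes no time and is no camera call.
- sign_off(): hands the job in, once; it reports no verdict.
Trained networks look in the newest picture that a camera, given by its name, has taken for a name from the list of things; names that differ only in an ending like _2 or _b are one class to them, and where a whole thing is asked for, a point or a joint stands for the part that bears it (a point fixed in the world has none). Each returns a list of dicts, best first, with "conf" (0 to 1); they miss things now and then, are a little off and sometimes report something else, mostly with a low value. They report only what shows in the picture. A call takes as long as a camera call. They do not tell look-alikes from the thing itself.
- search_frame(camera, name): "uv" ([column, row] in pixels, amid what is visible of it).
- pinpoint(camera, name): "uv" ([column, row] in pixels: a listed point, or the origin of a listed thing).
The state is a dict: "time_s": time; "qpos": joint angles; "joint_velocities": joint speeds; "effort": joint torques, N m; "tool_pos": TCP position; "tool_rot": TCP orientation; "force": force on the tool from outside, world axes, zero at the start; "wrist_torque": the same for the moment, N m; "grip_width": finger opening in m.
Only numpy, scipy, OpenCV 4.12 (cv2) and the standard library are available. Lean on these libraries where they do the work, as an engineer would, in place of code of your own. Each camera call takes 0.05 s, during which the arm holds its last target. There are 200 camera calls.

## Task

Check the kitchen's water-clarity meter: first turn the red turnbutton on the lamp housing fully home, so that it lies across the blue-grey filter frame and locks it in. Then pick the green glass check cell out of the wooden stand by its two white frosted faces only, never touching the polished faces, and hold it upright and square in the light path, about midway between lamp and sensor, so that the beam passes through the middle of the clear windows in its polished faces. Finish while still holding it there, still and clear of the meter; leave the amber cell and the phone alone.

Things in the scene. Friction and masses are not known exactly. Their poses are not given: they have to be found in the camera images.
- meter: Fixed water-clarity meter. Origin on the worktop under mid-beam; x along the beam from lamp to sensor, z up. Base plate 225 x 90 x 10 mm (x -125 to +100), yellow cross under mid-beam. White lamp housing x -125 to -55, sensor housing x +55 to +100, both 90 mm wide in y, tops 75 mm above the worktop; the 110 mm gap between is open above and to both y sides.
- beam (a point): Middle of the light path, half-way between the lamp's yellow lens and the sensor's dark eye, 50 mm above the worktop (40 mm above the base plate); axes as meter, x along the beam.
- latch (a joint): Angle of the red turnbutton in rad about the upright axis through its middle: 0 = along the light path, across the filter frame (secured, at its stop); grows counter-clockwise seen from above to 1.6 = across the light path (open). It starts open at 1.1 to 1.45. Stiff with friction (about 0.06 N m), stays where it is left.
- latch_grip (a point): Centre (half-way up) of the red turnbutton, a bar 56 mm long, 10 mm wide, 20 mm high on the lamp housing, pivoted here at meter x -100, y 0. Height 88 mm above the worktop; bar underside 78, bar top 98 mm; housing top under it 75 mm. This point's x axis lies along the bar and turns with it.
- filter_frame: Loose blue-grey filter frame, 6 mm thick (x), 38 mm wide (y), 42 mm tall, standing in its slot in the lamp housing at meter x -75 mm with its top edge 1 mm above the housing top. Origin at the centre of its underside. It must stay in its slot.
- stand: Wooden stand, fixed, 140 x 60 x 20 mm, origin at the centre of its underside; two square sockets 27 mm wide, 14 mm deep (floor 6 mm above the worktop), at x +35 and -35 mm of its own frame. The cells stand square in it: their frosted faces look to the stand's +y and -y.
- green_cell_center (a point): Green solid glass check cell, 24 x 24 x 76 mm, about 0.1 kg, upright in either socket of the stand, lowest 14 mm inside it. Frosted white grip faces at its +y and -y over the full height below a 5 mm black cap, 24 mm apart; polished faces at +x and -x. This point is its centre, 38 mm above its underside, 44 mm above the worktop at the start; axes as the cell's.
- green_cell_window (a point): Centre of the green cell's clear window, on the cell's axis, 24 mm above its underside and 14 mm below its centre; axes as the cell's.
- green_cell: The green cell as a whole, origin at the centre of its underside.
- green_cell_frosted: The two white frosted grip faces of the green cell (at +y and -y, 12 mm either side of the cell's axis); origin at the centre of the cell's underside.
- green_cell_clear: The two polished faces of the green cell, at its +x and -x, 12 mm either side of its axis: black masking round a clear window 16 mm wide, 38 mm tall, from 5 to 43 mm above the underside. Fingers must not touch these faces. Origin at the centre of the cell's underside.
- amber_cell_center (a point): Amber glass check cell, 24 x 24 x 76 mm, about 0.1 kg, upright in either socket of the stand, lowest 14 mm inside it. Same shape as the green one; it stays where it is. This point is its centre, 38 mm above its underside, 44 mm above the worktop at the start; axes as the cell's.
- phone: Black closed flip phone, 46 x 95 x 19 mm, lying on the worktop behind the stand; origin at the centre of its underside. It stays where it is.
Mind the look-alikes: they are no part of the job. Leave any yellow look-alike of the green_cell alone.

How it is judged (in metres and radians):
On the way, in this order (a step that is already met when the one before it is completed fails the run):
1. the turnbutton is turned home across the filter frame (value of joint latch below 0.2 rad), for 0.2 s.
2. the green cell is lifted out of the stand, gripped on its frosted faces (height (world z) of green_cell_center above 0.06 m and contact force between the fingers and green_cell_frosted above 1 N), for 0.2 s.
At the end, for the whole second after the job is handed in: Turnbutton within 0.2 rad of home, frame in its slot (10 mm). Green cell gripped (1 N) on the frosted faces only, still (20 mm/s), off the meter (0.2 N), upright within 0.15 rad, square to the beam within 0.18 rad, window centre within 25 mm along the beam, 6 mm sideways, 12 mm in height (value of joint latch below 0.2 rad and distance of filter_frame from where it was at the start of the episode below 0.01 m and x of green_cell_window in the frame of beam between -0.025 and 0.025 m and y of green_cell_window in the frame of beam between -0.006 and 0.006 m and z of green_cell_window in the frame of beam between -0.012 and 0.012 m and angle between green_cell_center's own z axis and vertical below 0.15 rad and angle between the x axis of green_cell_center and the x axis of beam, either way round below 0.18 rad and contact force between the fingers and green_cell_frosted above 1 N and contact force between the fingers and green_cell_clear below 0.5 N and contact force between green_cell and meter below 0.2 N and linear speed of green_cell below 0.02 m/s); the arm keeps its last pose, push and grip.
It fails at once if the fingers touch the polished faces of the green cell (contact force between the fingers and green_cell_clear above 0.5 N).
It fails at once if the filter frame is pulled or knocked from its place (distance of filter_frame from where it was at the start of the episode above 0.01 m).
It fails at once if the amber cell is disturbed (distance of amber_cell_center from where it was at the start of the episode above 0.015 m).
It fails at once if the phone is pushed about (distance of phone from where it was at the start of the episode above 0.03 m).
It also fails if it takes over 53 s, if anything falls off the work surface, if the arm or the gripper's body presses on something with over 40 N, if the wrist force passes 120 N, or if a joint passes its speed limit or range.

## Working session

There is one attempt and no reset: what is moved stays moved. The work goes in short steps, Python scripts to look and compute and a tool call to move; the robot and the scene stay as the last step left them, time stands still between calls to the robot, and variables do not carry over. Pictures are saved under pics/ and viewed, about 8 in all and at most 12, crops included, and the job is handed in when it is done.

Besides the shell and the picture viewer there is one more tool, called by a JSON object that holds its "method" and its "body", one argument or row to a line. drive_tool: Moves the arm, as the interface text tells. Its arguments: {"type":"object","properties":{"moves":{"type":"string"},"grip_force":{"type":"number"}},"required":["moves"]}

```bash
mkdir -p pics; ls
cat > h.py <<'E'
from cell import *
import numpy as np, cv2
def ray2w(c,uv,z=None,d=None):
    K=np.array(calibration(c)["intrinsics"]);T=np.array(calibration(c)["cam_to_world"])
    r=np.array([(uv[0]-K[0,2])/K[0,0],-(uv[1]-K[1,2])/K[1,1],-1])
    w=T[:3,:3]@r;o=T[:3,3]
    s=d if z is None else (z-o[2])/w[2]
    return o+s*w
def save(n,p,f=1): cv2.imwrite("pics/"+n,cv2.resize(p[:,:,::-1],None,fx=f,fy=f))
E
python3 - <<'E'
from h import *
o=get_obs();print({k:np.round(v,3) for k,v in o.items()})
P={}
for c in("scene","top"):
    P[c],d=read_camera(c);cc=calibration(c);print(c,np.round(cc["cam_to_world"],3).tolist(),np.round(cc["intrinsics"],1).tolist(),[k for k in cc])
    for n in("beam","latch_grip","green_cell_center","amber_cell_center","phone","stand","meter"):
        print(n,[(np.round(x["uv"]).astype(int).tolist(),round(x["conf"],2)) for x in pinpoint(c,n)[:3]])
save("a.png",np.hstack([P["scene"],P["top"]])[:, :],0.78)
save("s.png",P["scene"],1.5);save("t.png",P["top"],1.5)
E
```

```text
pics
{'time_s': np.float64(0.0), 'qpos': array([77.528, 18.439, -4.016, 83.177,  1.295, 78.541, -3.26 ]), 'joint_velocities': array([ 0.105,  0.039, -0.074, -0.02 , -0.033,  0.031,  0.051]), 'effort': array([-0.0000e+00, -4.9129e+01, -4.0500e-01, -3.1252e+01, -6.4000e-02,
        4.4000e-02,  0.0000e+00]), 'tool_pos': array([ 0.149, -0.632,  0.221]), 'tool_rot': array([-1.79888e+02,  6.00000e-03,  1.32820e+01]), 'force': array([ 0.04 , -0.067,  0.45 ]), 'wrist_torque': array([ 0.008, -0.012,  0.049]), 'grip_width': np.float64(0.087)}
scene [[-0.523, 0.328, -0.787, -0.286], [-0.852, -0.214, 0.477, 0.591], [-0.013, 0.92, 0.391, 0.493], [0.0, 0.0, 0.0, 1.0]] [[424.2, 0.0, 252.7], [0.0, 424.2, 193.0], [0.0, 0.0, 1.0]] ['intrinsics', 'cam_to_world']
beam [([211, 233], 0.76)]
latch_grip [([248, 203], 0.58)]
green_cell_center [([344, 194], 0.84), ([304, 217], 0.84)]
amber_cell_center [([320, 202], 0.85)]
phone [([271, 201], 0.91), ([341, 205], 0.19)]
stand [([329, 213], 0.68)]
meter [([213, 252], 0.78)]
top [[0.023, 0.995, -0.095, 0.467], [-1.0, 0.021, -0.016, 0.073], [-0.014, 0.095, 0.995, 0.984], [0.0, 0.0, 0.0, 1.0]] [[464.5, 0.0, 257.4], [0.0, 464.5, 196.0], [0.0, 0.0, 1.0]] ['intrinsics', 'cam_to_world']
beam [([177, 241], 0.57)]
latch_grip [([225, 240], 0.56), ([375, 243], 0.52)]
green_cell_center [([376, 240], 0.64), ([292, 258], 0.51)]
amber_cell_center [([340, 232], 0.72), ([354, 237], 0.31)]
phone [([315, 164], 0.8), ([377, 243], 0.45)]
stand [([354, 235], 0.67), ([371, 240], 0.3)]
meter [([180, 238], 0.97)]
```

View pics/s.png

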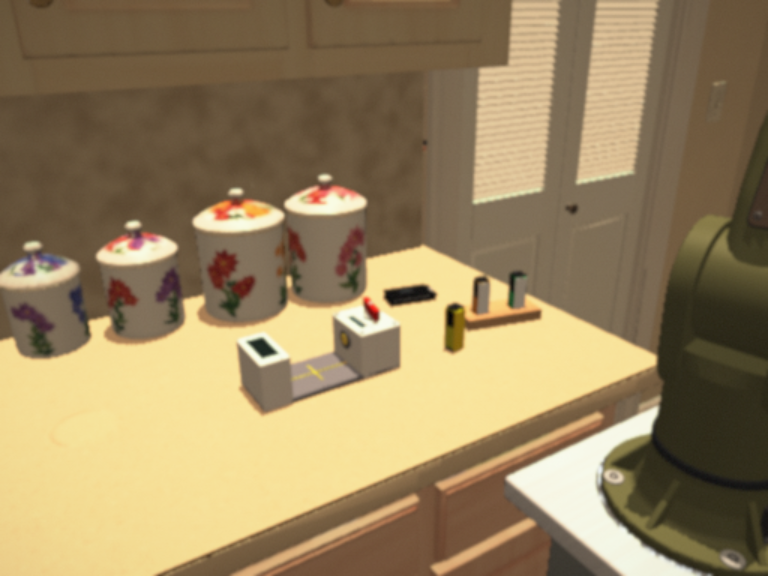

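View pics/t.png

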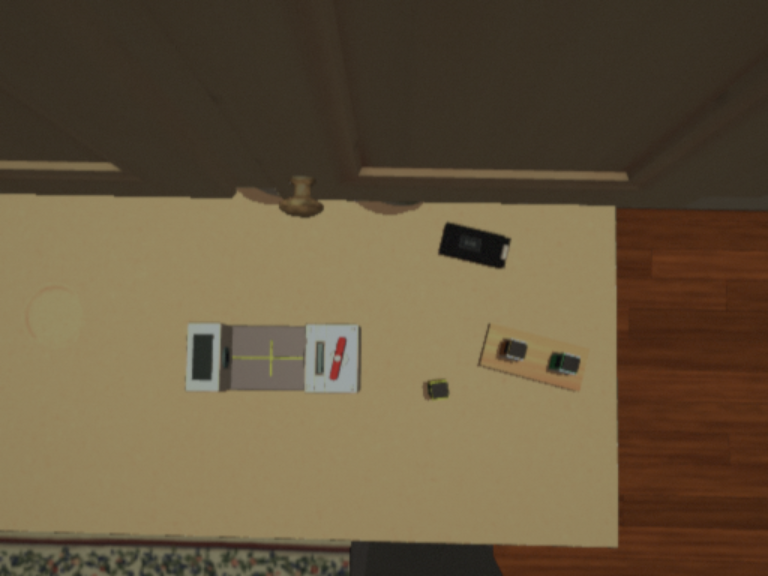

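The top view shows the meter with its lamp on the right (latch at about 338,358 of the 1.5x picture), the stand at right, and the phone behind it. There are three candidates for the green cell:
- (567,363) in the stand's right socket, with green edges.
- (515,349) in the stand's left socket, amber.
- (437,389) standing free on the worktop, yellow look-alike.

I choose the first one and will check it in a close crop.

```bash
cat > m.py <<'E'
from h import *
p,d=read_camera("top"); hsv=cv2.cvtColor(p,cv2.COLOR_RGB2HSV)
def rect(mask,box,z,name):
    m=np.zeros(mask.shape,np.uint8);x0,y0,x1,y1=box;m[y0:y1,x0:x1]=mask[y0:y1,x0:x1]
    c=max(cv2.findContours(m,0,2)[0],key=cv2.contourArea)[:,0]
    W=np.array([ray2w("top",u,z)[:2] for u in c.astype(float)])
    (cx,cy),s,a=cv2.minAreaRect((W*1000).astype(np.float32))
    print(name,"c",round(cx),round(cy),"size",np.round(s,1),"ang",round(a,1))
red=(hsv[...,1]>150)&((hsv[...,0]<10)|(hsv[...,0]>170))
rect(red.astype(np.uint8),(205,210,245,265),.098,"latch")
white=((hsv[...,1]<60)&(hsv[...,2]>110)).astype(np.uint8)
rect(white,(203,212,243,264),.075,"lamp")
sens=((hsv[...,1]<60)&(hsv[...,2]>110)).astype(np.uint8)
rect(sens,(120,212,150,264),.075,"sensor")
for n,u,z in(("green",(377,241),.08),("amber",(343,233),.08),("yellow",(292,258),.08),("cross",(181,239),.01),("latch",(225.5,239),.098)):
    print(n,np.round(ray2w("top",u,z),3),"depth z",np.round(ray2w("top",u,d=float(d[int(u[1]),int(u[0])]))[2],3))
# stand corners from 1.5x picture
W=np.array([ray2w("top",(a/1.5,b/1.5),.02)[:2] for a,b in((489,324),(589,346),(579,390),(479,368))]);print("stand",np.round(W.mean(0),3),np.round(W,3).tolist())
print("beam/scene",[np.round(ray2w("scene",x["uv"],.05),3) for x in pinpoint("scene","beam")] if len(read_camera("scene")) else 0)
for n in("green_cell_center","latch_grip"):print(n,[np.round(ray2w("scene",x["uv"],.044 if n[0]=="g" else .088),3).tolist() for x in pinpoint("scene",n)])
q,_=read_camera("scene")
A=cv2.resize(q[160:250,225:365],(560,360),interpolation=2);B=cv2.resize(p[205:275,200:400],(800,280),interpolation=2)
im=np.zeros((640,800,3),np.uint8);im[:360,:560]=A;im[360:]=B;save("c.png",im)
E
python3 m.py
```

```text
latch c 454 151 size [ 7.4 21.9] ang 77.5
lamp c 469 158 size [87.7 68.6] ang 1.5
sensor c 467 326 size [88.2 43.8] ang 0.6
green [ 0.471 -0.145  0.08 ] depth z 0.086
amber [ 0.485 -0.079  0.08 ] depth z 0.083
yellow [0.435 0.019 0.08 ] depth z 0.076
cross [0.466 0.247 0.01 ] depth z 0.012
latch [0.468 0.147 0.098] depth z 0.098
stand [ 0.476 -0.116] [[0.52, -0.054], [0.493, -0.191], [0.433, -0.178], [0.46, -0.041]]
beam/scene [array([0.464, 0.252, 0.05 ]), array([ 0.402, -0.087,  0.05 ])]
green_cell_center [[0.427, 0.026, 0.044], [0.489, -0.164, 0.044]]
latch_grip [[0.481, 0.144, 0.088]]
```

View pics/c.png

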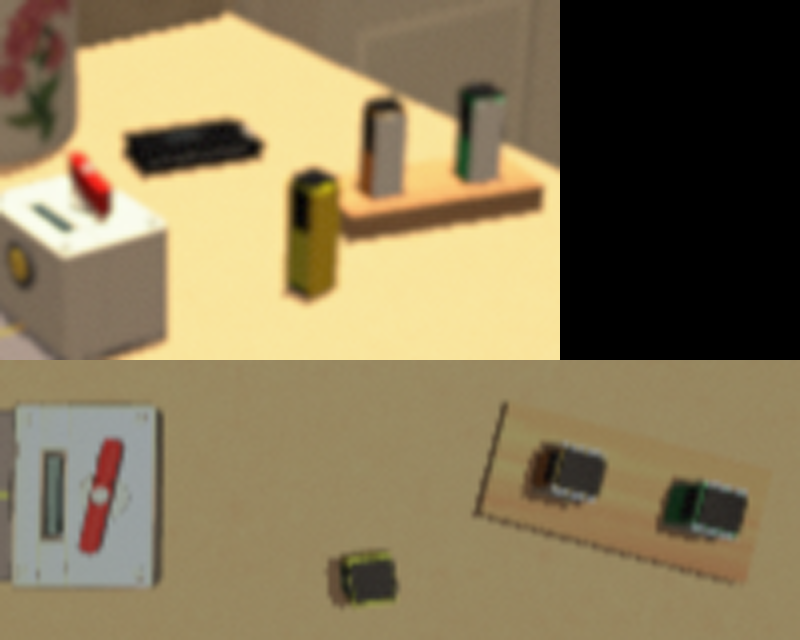

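The crop confirms it: the green-edged cell at (480,135), in the stand's right socket, has white frosted faces towards stand ±y. The bar at (100,495) is open by about 76°. Estimated positions:
- Pivot: about (0.469, 0.1485).
- Beam: about (0.468, 0.248), with meter yaw about 90.5°.
- Green cell: about (0.470, -0.147).

Now moving.

{"method": "drive_tool", "body": {
  "moves": "0.043 -0.0245 0 -8.5 1; 0.086 -0.049 0 -17 1; 0.129 -0.0735 0 -25.5 0.5; 0.172 -0.098 0 -34 0; 0.215 -0.1225 0 -42.5 0; 0.258 -0.147 0 -51 0; 0.301 -0.1715 0 -59.5 0; 0.344 -0.196 0 -68 0",
  "grip_force": 30
}}

```text
time_s: 1.9
tool_pos: [0.4403, -0.3614, 0.2229]
tool_rot: [180.0, 0.0, 81.6]
force: [0.2, -0.8, -1.0]
grip_width: 0.0482
```

```bash
cat >> h.py <<'E'
def to(x,y,z,yaw):
    o=get_obs();R=None
    from scipy.spatial.transform import Rotation as Ro
    R=Ro.from_euler("xyz",o["tool_rot"],degrees=True).as_matrix()
    t=R.T@(np.array([x,y,z])-o["tool_pos"]);a=-(yaw-o["tool_rot"][2])
    print("t",round(float(o["time_s"]),2),"pos",np.round(o["tool_pos"],4),"rot",np.round(o["tool_rot"],2),"q",np.round(o["qpos"],0),"| shift",np.round(t,4),"turn",round(a,1),"w",round(float(o["grip_width"]),4),"F",np.round(o["force"],1))
E
python3 -c "
from h import *
to(.469,.1485,.2,166.6)"
```

```text
t 1.9 pos [ 0.4403 -0.3614  0.2229] rot [1.7997e+02 5.0000e-02 8.1620e+01] q [ 59.  10. -25.  94.   4.  77.  25.] | shift [ 0.5087 -0.0459  0.0225] turn -85.0 w 0.0482 F [ 0.2 -0.8 -1. ]
```

{"method": "drive_tool", "body": {
  "moves": "0.048 -0.004 0 -8 0; 0.096 -0.008 0 -16 0; 0.144 -0.012 0 -24 0; 0.192 -0.016 0 -32 0; 0.24 -0.020 0 -40 0; 0.288 -0.024 0 -48 0; 0.336 -0.028 0 -56 0; 0.384 -0.032 0.01 -64 0"
}}

```text
time_s: 2.7
tool_pos: [0.4665, 0.0234, 0.2139]
tool_rot: [180.0, 0.2, 145.6]
force: [1.9, -0.1, -0.6]
grip_width: 0.0436
```

```bash
python3 -c "
from h import *
to(.469,.1485,.17,166.6)"
```

```text
t 2.7 pos [0.4665 0.0234 0.2139] rot [179.96   0.22 145.59] q [ 41.  -3. -46. 107.  -2.  75.  52.] | shift [0.0688 0.1046 0.0437] turn -21.0 w 0.0436 F [ 1.9 -0.1 -0.6]
```

{"method": "drive_tool", "body": {
  "moves": "0.02 0.03 0.01 -5 0; 0.04 0.06 0.02 -10 0; 0.055 0.085 0.03 -16 0; 0.069 0.1046 0.04 -21 0; 0.069 0.1046 0.0437 -21 0; 0.069 0.1046 0.0437 -21 0; 0.069 0.1046 0.0437 -21 0; 0.069 0.1046 0.0437 -21 0"
}}

```text
time_s: 3.5
tool_pos: [0.4691, 0.1454, 0.1692]
tool_rot: [-180.0, 0.1, 166.1]
force: [-0.1, -0.1, -0.2]
grip_width: 0.0435
```

```bash
cat > w.py <<'E'
from h import *
from scipy.spatial.transform import Rotation as Ro
def wrist(name,crop=None):
    o=get_obs();p,d=read_camera("wrist");c=calibration("wrist");K=np.array(c["intrinsics"])
    T=np.eye(4);T[:3,:3]=Ro.from_euler("xyz",o["tool_rot"],degrees=True).as_matrix();T[:3,3]=o["tool_pos"];T=T@np.array(c["T_tool_cam"])
    save(name,p,1.5)
    def f(uv,z):
        a=np.array([(uv[0]-K[0,2])/K[0,0],(uv[1]-K[1,2])/K[1,1]]);r=np.linalg.norm(a)+1e-9
        v=T[:3,:3]@np.array([np.sin(r)*a[0]/r,-np.sin(r)*a[1]/r,-np.cos(r)]);s=(z-T[2,3])/v[2]
        return T[:3,3]+s*v
    return p,d,f
E
python3 - <<'E'
from w import *
to(.469,.1485,.17,166.6)
p,d,f=wrist("w1.png")
hsv=cv2.cvtColor(p,cv2.COLOR_RGB2HSV)
m=((hsv[...,1]>150)&((hsv[...,0]<8)|(hsv[...,0]>172))&(hsv[...,2]>60)).astype(np.uint8)
cs=cv2.findContours(m,0,2)[0]
for c in sorted(cs,key=cv2.contourArea)[-2:]:
    W=np.array([f(u,.098)[:2] for u in c[:,0].astype(float)])*1000
    print(cv2.minAreaRect(W.astype(np.float32)),c[:,0].mean(0))
for x in pinpoint("wrist","latch_grip"):print(x,f(x["uv"],.088))
E
```

```text
t 3.5 pos [0.4691 0.1454 0.1692] rot [-1.7997e+02  5.0000e-02  1.6611e+02] q [ 32.   4. -54. 108.   4.  70.  53.] | shift [ 0.0008  0.003  -0.0008] turn -0.5 w 0.0435 F [-0.1 -0.1 -0.2]
((483.1733093261719, 143.61903381347656), (7.449676990509033, 21.15552520751953), 76.53705596923828) [259.875 214.   ]
((452.94390869140625, 150.1905517578125), (7.317414283752441, 25.474580764770508), 76.11897277832031) [260.52941176 181.64705882]
{'uv': [260.4, 195.3], 'conf': 0.7} [0.46749633 0.14745128 0.088     ]
```

View pics/w1.png

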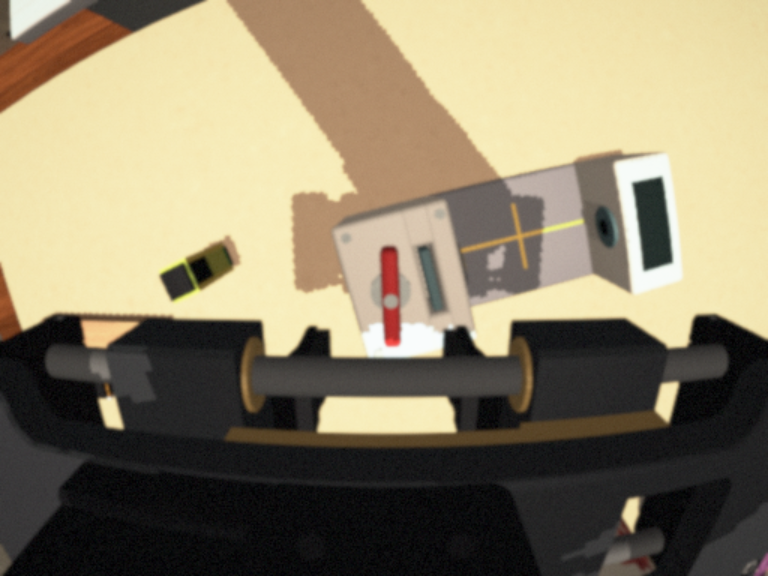

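The picture shows the red bar at (390,297) aligned with the tool and centred between the fingers. The pivot is about (0.4685, 0.1475), which agrees with the top view. Descending, then closing.

{"method": "drive_tool", "body": {
  "moves": "0 0.002 0.03 0 0; 0 0.002 0.06 0 0; 0 0.002 0.08 0 0; 0 0.002 0.086 0 0; 0 0.002 0.086 0 0; 0 0.002 0.086 0 -1; 0 0.002 0.086 0 -1; 0 0.002 0.086 0 -1"
}}

```text
time_s: 4.4
tool_pos: [0.4698, 0.1489, 0.0838]
tool_rot: [180.0, 0.1, 166.3]
force: [0.1, 0.2, 0.5]
grip_width: 0.0271
```

{"method": "drive_tool", "body": {
  "moves": "0 0 0 0 -1; 0 0 0 0 -1; 0 0 0 0 -1; 0 0 0 0 -1; 0 0 0 5 -1; 0 0 0 10 -1; 0 0 0 15 -1; 0 0 0 20 -1"
}}

```text
time_s: 5.2
tool_pos: [0.469, 0.1479, 0.0831]
tool_rot: [-179.9, 0.0, 146.1]
force: [-3.0, -2.9, 6.1]
grip_width: 0.0099
```

```bash
python3 -c "
from h import *
to(.4685,.1475,.082,90.5);print(get_obs()['wrist_torque'])"
```

```text
t 5.2 pos [0.469  0.1479 0.0831] rot [-1.7991e+02  3.0000e-02  1.4606e+02] q [ 27.  11. -51. 113.  10.  60.  27.] | shift [ 0.0002 -0.0006  0.0011] turn 55.6 w 0.0099 F [-3.  -2.9  6.1]
[-0.81173426  0.35393736  0.11563914]
```

{"method": "drive_tool", "body": {
  "moves": "0 0 0 5 -1; 0 0 0 10 -1; 0 0 0 15 -1; 0 0 0 20 -1; 0 0 0 25 -1; 0 0 0 30 -1; 0 0 0 35 -1; 0 0 0 40 -1"
}}

```text
time_s: 6.0
tool_pos: [0.469, 0.1478, 0.0831]
tool_rot: [-179.9, 0.1, 106.1]
force: [-1.1, -4.3, 5.0]
grip_width: 0.0102
```

{"method": "drive_tool", "body": {
  "moves": "0 0 0 5 -1; 0 0 0 9 -1; 0 0 0 12 -1; 0 0 0 14 -1; 0 0 0 15.5 -1; 0 0 0 15.5 -1; 0 0 0 15.5 -1; 0 0 0 15.5 -1"
}}

```text
time_s: 6.8
tool_pos: [0.4689, 0.1479, 0.0831]
tool_rot: [-180.0, 0.1, 90.7]
force: [-1.8, -3.8, 4.9]
grip_width: 0.0096
```

```bash
python3 -c "
from h import *
to(.4685,.1475,.082,90.5);print(get_obs()['wrist_torque'])"
```

```text
t 6.8 pos [0.4689 0.1479 0.0831] rot [-1.7997e+02  9.0000e-02  9.0750e+01] q [ 21.  10. -44. 113.   8.  60. -26.] | shift [-0.0003 -0.0004  0.0011] turn 0.2 w 0.0096 F [-1.8 -3.8  4.9]
[-0.80699227  0.37663911 -0.0423198 ]
```

{"method": "drive_tool", "body": {
  "moves": "0 0 0 0 0; 0 0 0 0 0; 0 0 0 0 0; 0 0 0 0 0; 0 0 -0.02 0 0; 0 0 -0.05 0 0; 0 0 -0.08 0 0.5; 0 0 -0.1 0 1"
}}

```text
time_s: 7.6
tool_pos: [0.4697, 0.1494, 0.1848]
tool_rot: [179.9, -0.0, 90.8]
force: [0.7, -0.4, 0.3]
grip_width: 0.0524
```

Run:
```python
from w import *
to(.455,-.11,.2,78)
p,d,f=wrist("w2.png")
hsv=cv2.cvtColor(p,cv2.COLOR_RGB2HSV)
m=((hsv[...,1]>150)&((hsv[...,0]<8)|(hsv[...,0]>172))&(hsv[...,2]>60)).astype(np.uint8)
cs=cv2.findContours(m,0,2)[0]
for c in sorted(cs,key=cv2.contourArea)[-2:]:
    W=np.array([f(u,.098)[:2] for u in c[:,0].astype(float)])*1000
    print(cv2.minAreaRect(W.astype(np.float32)))
```

```text
t 7.6 pos [0.4697 0.1494 0.1848] rot [ 1.7987e+02 -2.0000e-02  9.0800e+01] q [ 23.   3. -45. 107.   2.  71. -21.] | shift [-0.2591 -0.0183 -0.0153] turn 12.8 w 0.0524 F [ 0.7 -0.4  0.3]
((681.7490234375, 257.82220458984375), (25.8795108795166, 22.353912353515625), 39.59724044799805)
((727.7500610351562, 288.7019958496094), (50.98667907714844, 20.624422073364258), 19.491769790649414)
```

View pics/w2.png

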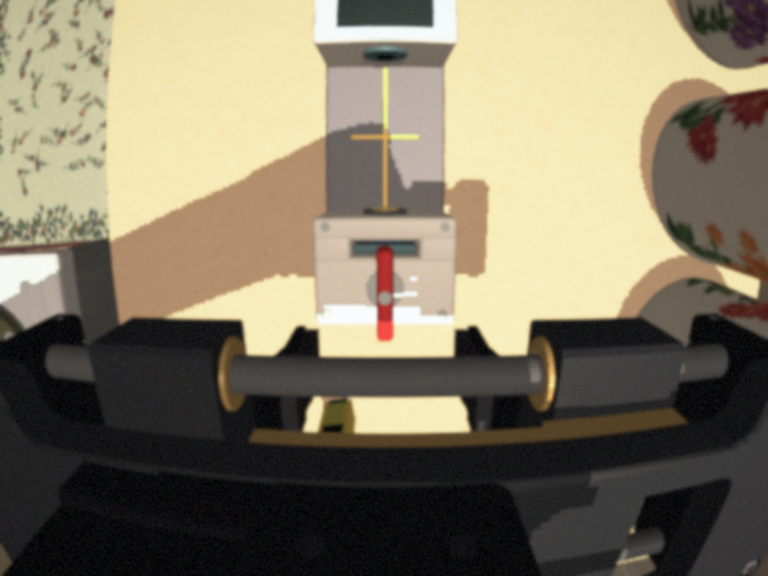

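The latch now lies along the light path, at (385,297) in the picture, with its end over the frame slot at (385,245). Next is the approach above the green cell.

{"method": "drive_tool", "body": {
  "moves": "-0.04 0 -0.01 1.5 1; -0.08 0 -0.02 3 1; -0.12 0 -0.02 4.5 1; -0.16 0 -0.02 6 1; -0.2 0 -0.02 7.5 1; -0.24 0 -0.02 9 1; -0.28 0.002 -0.02 11 1; -0.312 0.004 -0.01 12.8 1"
}}

```text
time_s: 8.45
tool_pos: [0.4778, -0.166, 0.1935]
tool_rot: [179.9, 0.1, 77.8]
force: [0.0, 1.0, 0.6]
grip_width: 0.087
```

{"method": "drive_tool", "body": {
  "moves": "0 0 0 0 1; 0 0 0 0 1; 0 0 0 0 1; 0 0 0 0 1; 0 0 0 0 1; 0 0 0 0 1; 0 0 0 0 1; 0 0 0 0 1"
}}

```text
time_s: 9.25
tool_pos: [0.4773, -0.163, 0.1929]
tool_rot: [180.0, 0.0, 78.0]
force: [-0.7, -0.1, -0.0]
grip_width: 0.0871
```

Run:
```python
from w import *
to(.470,-.147,.2,78)
p,d,f=wrist("w3.png")
for n,z in(("green_cell_center",.044),("amber_cell_center",.044),("stand",0)):
  for x in pinpoint("wrist",n):print(n,np.round(x["uv"]),round(x["conf"],2),np.round(f(x["uv"],z),4))
```

```text
t 9.25 pos [ 0.4773 -0.163   0.1929] rot [1.7999e+02 1.0000e-02 7.8000e+01] q [ 41.   3. -26. 105.   1.  72.   3.] | shift [ 0.0141 -0.0104 -0.0071] turn -0.0 w 0.0871 F [-0.7 -0.1 -0. ]
green_cell_center [244. 174.] 0.93 [ 0.4657 -0.153   0.044 ]
green_cell_center [179.  32.] 0.89 [0.4305 0.0147 0.044 ]
amber_cell_center [250. 106.] 0.57 [ 0.4862 -0.0845  0.044 ]
stand [249. 140.] 0.82 [ 0.4767 -0.1213  0.    ]
```

View pics/w3.png

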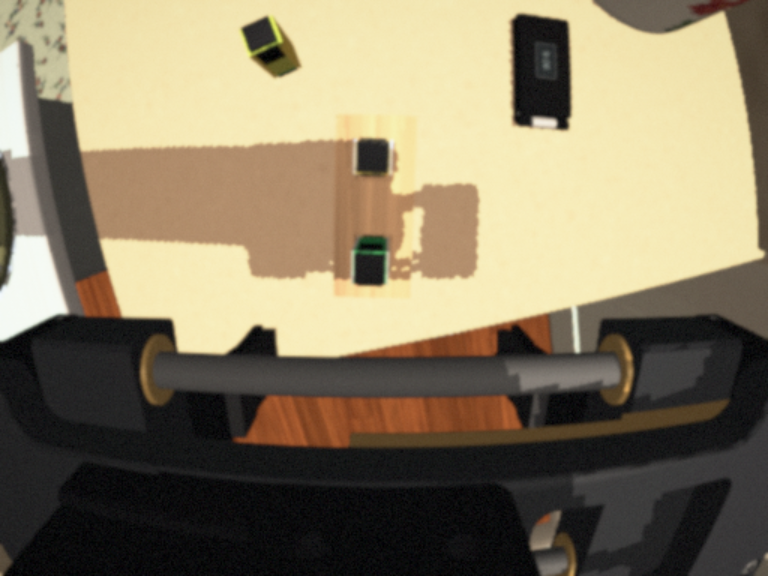

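The green cap is at (370,267) and the amber cap at (374,157). The stand is nearly aligned with the tool.

Run:
```python
from w import *
p,d,f=wrist("w3b.png")
g=f((246.7,178),.082);a=f((249,104.5),.082);print(g,a,np.degrees(np.arctan2(*(a-g)[1::-1])),np.linalg.norm(a-g))
W=np.array([f((u/1.5,v/1.5),.02)[:2] for u,v in((335,114),(416,114),(412,298),(334,296))]);print(W.mean(0),W,np.degrees(np.arctan2(*(W[0]-W[3])[::-1])),np.degrees(np.arctan2(*(W[1]-W[2])[::-1])))
to(g[0],g[1],.04,77.5)
```

```text
[ 0.46998694 -0.15077304  0.082     ] [ 0.48658693 -0.08446778  0.082     ] 75.94449815630165 0.06835163764161838
[ 0.47805314 -0.11774049] [[ 0.46445584 -0.04283411]
 [ 0.52324195 -0.05574332]
 [ 0.49189852 -0.19333478]
 [ 0.43261627 -0.17904977]] 76.84367254446981 77.16697112864736
t 9.5 pos [ 0.4772 -0.1632  0.1928] rot [-1.800e+02  1.000e-02  7.798e+01] q [ 41.   3. -26. 105.   1.  72.   3.] | shift [ 0.0106 -0.0097  0.1528] turn 0.5 w 0.0871 F [-0.2  0.3 -1. ]
```

{"method": "drive_tool", "body": {
  "moves": "0.008 -0.006 0.01 1 1; 0.0106 -0.0097 0.04 1 1; 0.0106 -0.0097 0.07 1 1; 0.0106 -0.0097 0.1 1 1; 0.0106 -0.0097 0.13 1 1; 0.0106 -0.0097 0.15 1 1; 0.0106 -0.0097 0.1525 1 1; 0.0106 -0.0097 0.1525 1 1",
  "grip_force": 20
}}

```text
time_s: 10.3
tool_pos: [0.4694, -0.15, 0.0399]
tool_rot: [-179.9, -0.0, 77.0]
force: [-0.3, 0.3, -0.7]
grip_width: 0.0868
```

{"method": "drive_tool", "body": {
  "moves": "0 0 0 0 0.2; 0 0 0 0 0; 0 0 0 0 -0.2; 0 0 0 0 -0.4; 0 0 0 0 -0.4; 0 0 0 0 -0.4; 0 0 0 0 -0.4; 0 0 0 0 -0.4"
}}

```text
time_s: 11.1
tool_pos: [0.4699, -0.1508, 0.0403]
tool_rot: [-180.0, 0.0, 77.0]
force: [-0.9, -0.4, -0.6]
grip_width: 0.0315
```

Run:
```python
from w import *
to(.4699,-.151,.04,77)
p,d,f=wrist("w4.png")
```

```text
t 11.1 pos [ 0.4699 -0.1508  0.0403] rot [-180.      0.     76.98] q [ 39.  11. -27. 116.   6.  54.  -3.] | shift [-0.0002  0.      0.0003] turn -0.0 w 0.0315 F [-0.9 -0.4 -0.6]
```

View pics/w4.png

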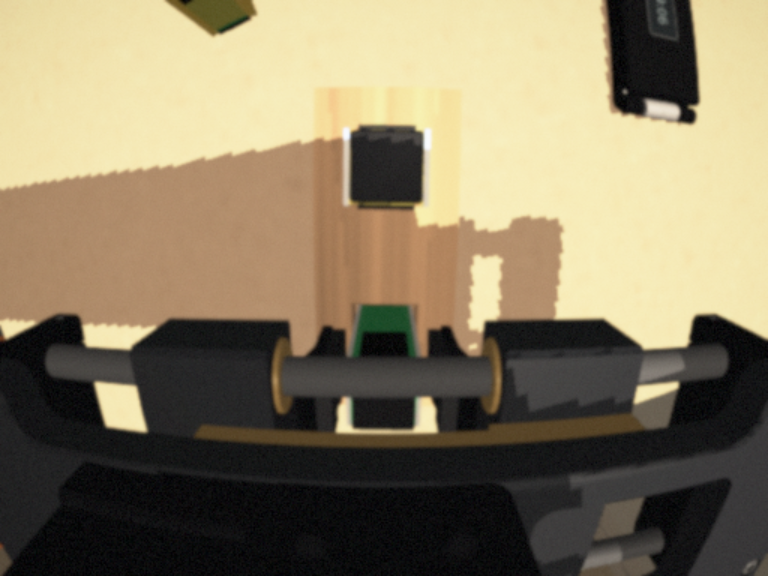

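The green cell is centred and square between the fingers, from (350,…) to (418,…). The fingers straddle the frosted faces, so I close on it.

{"method": "drive_tool", "body": {
  "moves": "0 0 0 0 -0.6; 0 0 0 0 -1; 0 0 0 0 -1; 0 0 0 0 -1; 0 0 0 0 -1; 0 0 0 0 -1; 0 0 -0.003 0 -1; 0 0 -0.006 0 -1",
  "grip_force": 25
}}

```text
time_s: 11.95
tool_pos: [0.4699, -0.1507, 0.0465]
tool_rot: [-180.0, -0.0, 77.0]
force: [0.3, -0.3, -0.1]
grip_width: 0.0237
```

{"method": "drive_tool", "body": {
  "moves": "0 0 -0.01 0 -1; 0 0 -0.02 0 -1; 0 0 -0.035 0 -1; 0 0 -0.06 0 -1; 0 0 -0.09 0 -1; 0 0 -0.11 0 -1; 0 0 -0.12 0 -1; 0 0 -0.12 0 -1"
}}

```text
time_s: 12.75
tool_pos: [0.471, -0.1511, 0.1682]
tool_rot: [179.8, 0.1, 77.0]
force: [-0.6, 0.6, -1.1]
grip_width: 0.0237
```

Run:
```python
from w import *
to(.468,.248,.16,90.6)
p,d,f=wrist("w5.png")
for x in pinpoint("top","beam")[:0]:pass
```

```text
t 12.75 pos [ 0.471  -0.1511  0.1682] rot [1.798e+02 5.000e-02 7.698e+01] q [ 41.   3. -27. 108.   1.  69.   1.] | shift [ 0.3881 -0.0929  0.0075] turn -13.6 w 0.0237 F [-0.6  0.6 -1.1]
```

{"method": "drive_tool", "body": {
  "moves": "0.03 -0.007 0 -1 -1; 0.07 -0.017 0 -2.5 -1; 0.115 -0.0275 0 -4 -1; 0.16 -0.038 0 -5.5 -1; 0.205 -0.049 0 -7 -1; 0.25 -0.06 0 -9 -1; 0.295 -0.0705 0 -11 -1; 0.335 -0.08 0 -13 -1"
}}

```text
time_s: 13.65
tool_pos: [0.4661, 0.1957, 0.1651]
tool_rot: [-179.9, 0.0, 90.1]
force: [1.2, -0.3, -0.2]
grip_width: 0.0239
```

Run:
```python
from w import *
to(.468,.248,.16,90.6)
p,d,f=wrist("w6.png")
hsv=cv2.cvtColor(p,cv2.COLOR_RGB2HSV)
for x in pinpoint("wrist","beam"):print(x,f(x["uv"],.05))
for x in pinpoint("wrist","meter"):print(x,f(x["uv"],.0))
q,_=read_camera("top");print(pinpoint("top","green_cell_center")[:3])
```

```text
t 13.65 pos [0.4661 0.1957 0.1651] rot [-1.7989e+02  1.0000e-02  9.0120e+01] q [ 19.   6. -47. 106.   5.  70. -29.] | shift [0.0523 0.002  0.0051] turn -0.5 w 0.0239 F [ 1.2 -0.3 -0.2]
{'uv': [258.2, 135.7], 'conf': 0.56} [0.46676577 0.24558914 0.05      ]
{'uv': [260.9, 133.7], 'conf': 0.82} [0.46981935 0.24502396 0.        ]
[{'uv': [291.4, 259.5], 'conf': 0.47}]
```

View pics/w6.png

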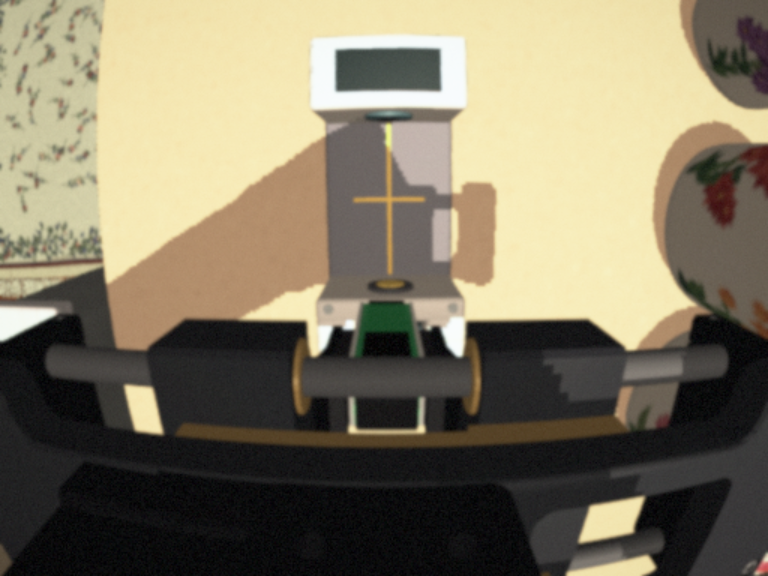

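The picture shows the cell hanging at (387,330), the cross at (389,200), the lens at (390,285) and the sensor eye at (388,115). I turn these into positions.

Run:
```python
from w import *
p,d,f=wrist("w6b.png")
for n,u,v,z in(("cross",389,200,.01),("near line",390,272,.01),("far line",388.7,125,.01),("sensorL",312,107,.075),("sensorR",465,107,.075),("eye",388,115,.05),("lens",390,285,.05)):print(n,np.round(f((u/1.5,v/1.5),z),4))
to(.468,.248,.16,90.4)
```

```text
cross [0.4687 0.2427 0.01  ]
near line [0.4695 0.1905 0.01  ]
far line [0.4685 0.2963 0.01  ]
sensorL [0.4251 0.2999 0.075 ]
sensorR [0.5112 0.2999 0.075 ]
eye [0.4679 0.2978 0.05  ]
lens [0.4692 0.1905 0.05  ]
t 13.95 pos [0.4671 0.192  0.1652] rot [-1.7988e+02  7.0000e-02  8.9880e+01] q [ 19.   6. -47. 106.   5.  70. -29.] | shift [0.056  0.0008 0.0051] turn -0.5 w 0.0241 F [ 0.3 -0.6 -1.1]
```

{"method": "drive_tool", "body": {
  "moves": "0.02 0.001 0 -0.6 -1; 0.04 0.001 0 -0.6 -1; 0.05 0.001 0 -0.6 -1; 0.054 0.001 0.005 -0.6 -1; 0.054 0.001 0.02 -0.6 -1; 0.054 0.001 0.04 -0.6 -1; 0.054 0.001 0.06 -0.6 -1; 0.054 0.001 0.075 -0.6 -1"
}}

```text
time_s: 14.75
tool_pos: [0.4678, 0.2455, 0.0887]
tool_rot: [-179.9, 0.1, 90.5]
force: [0.0, 0.1, -0.5]
grip_width: 0.0241
```

```bash
python3 -c "
from h import *
to(.4683,.246,.0603,90.5)"
```

```text
t 14.75 pos [0.4678 0.2455 0.0887] rot [-1.7986e+02  1.2000e-01  9.0480e+01] q [ 12.  16. -48. 108.  13.  62. -40.] | shift [0.0006 0.0006 0.0284] turn -0.0 w 0.0241 F [ 0.   0.1 -0.5]
```

{"method": "drive_tool", "body": {
  "moves": "0 0 0.008 0 -1; 0 0 0.016 0 -1; 0 0 0.023 0 -1; 0 0 0.028 0 -1; 0 0 0.028 0 -1; 0 0 0.028 0 -1; 0 0 0.028 0 -1; 0 0 0.028 0 -1"
}}

```text
time_s: 15.55
tool_pos: [0.4688, 0.2478, 0.0637]
tool_rot: [180.0, -0.0, 90.6]
force: [0.2, 0.6, -0.3]
grip_width: 0.0237
```

Run:
```python
from w import *
to(.4683,.246,.0603,90.5)
p,d,f=wrist("w7.png");q,_=read_camera("scene");t,_=read_camera("top")
for n,z in(("green_cell_window",.05),("green_cell_center",.064),("beam",.05)):
    for c in("scene","top"):print(n,c,[(np.round(ray2w(c,x["uv"],z),3).tolist(),round(x["conf"],2)) for x in pinpoint(c,n)[:2]])
im=np.zeros((600,800,3),np.uint8)
im[:300,:400]=cv2.resize(q[200:290,150:270],(400,300),interpolation=2);im[:300,400:]=cv2.resize(t[200:275,120:220],(400,300),interpolation=2)
im[300:,:400]=cv2.resize(p,(400,300));im[300:,400:]=cv2.resize(p[150:300,156:356],(400,300));save("f.png",im)
```

```text
t 15.55 pos [0.4688 0.2478 0.0637] rot [ 1.7995e+02 -1.0000e-02  9.0580e+01] q [ 11.  18. -47. 109.  15.  59. -42.] | shift [-0.0018 -0.0005  0.0034] turn 0.1 w 0.0237 F [ 0.2  0.6 -0.3]
green_cell_window scene [([0.477, 0.24, 0.05], 0.68), ([0.389, 0.051, 0.05], 0.57)]
green_cell_window top [([0.43, 0.022, 0.05], 0.7)]
green_cell_center scene [([0.392, 0.043, 0.064], 0.86)]
green_cell_center top [([0.434, 0.014, 0.064], 0.48)]
beam scene [([0.464, 0.252, 0.05], 0.94), ([0.556, 0.105, 0.05], 0.42)]
beam top [([0.47, 0.246, 0.05], 0.6)]
```

View pics/f.png

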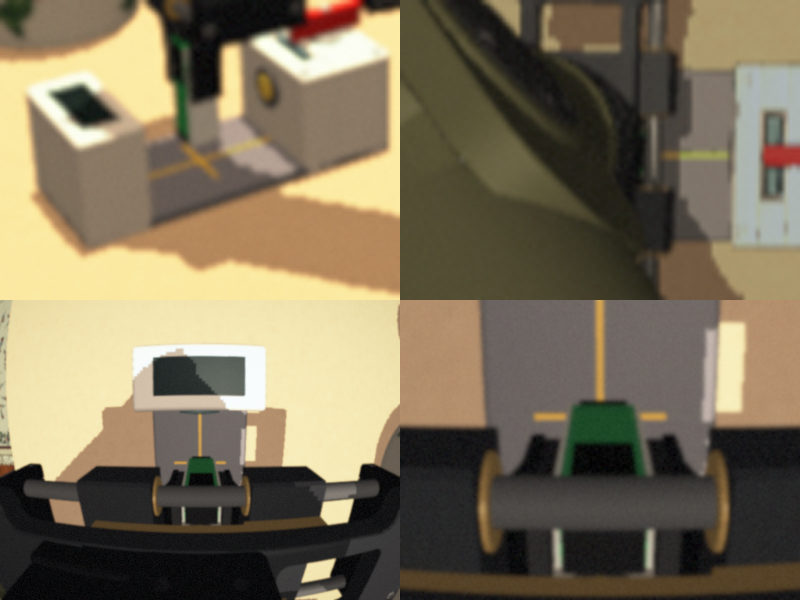

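The cell sits over the beam line, about 1 mm off sideways (cell 570–638, line at 600 in the crop), and is square. The red bar is over the frame slot. It hangs about 3 mm high, so I lower it a little and let it settle.

{"method": "drive_tool", "body": {
  "moves": "-0.001 0 0.002 0 -1; -0.001 0 0.003 0 -1; -0.001 0 0.003 0 -1; -0.001 0 0.003 0 -1; -0.001 0 0.003 0 -1; -0.001 0 0.003 0 -1; -0.001 0 0.003 0 -1; -0.001 0 0.003 0 -1"
}}

```text
time_s: 16.8
tool_pos: [0.4685, 0.2467, 0.0603]
tool_rot: [180.0, 0.0, 90.6]
force: [-0.3, -0.4, -1.1]
grip_width: 0.0236
```

{"method": "drive_tool", "body": {
  "moves": "0 0 0 0 -1; 0 0 0 0 -1; 0 0 0 0 -1; 0 0 0 0 -1; 0 0 0 0 -1; 0 0 0 0 -1; 0 0 0 0 -1; 0 0 0 0 -1"
}}

```text
time_s: 17.6
tool_pos: [0.4685, 0.2466, 0.0603]
tool_rot: [-180.0, 0.0, 90.6]
force: [-0.7, 0.3, -0.8]
grip_width: 0.0241
```

Run:
```python
from w import *
to(.4685,.247,.0603,90.5);print(np.round(get_obs()["joint_velocities"],2))
o=get_obs()
if abs(o["tool_pos"][2]-.0603)<.005 and o["grip_width"]>.022: sign_off();print("signed",get_obs()["time_s"])
```

```text
t 17.6 pos [0.4685 0.2466 0.0603] rot [-180.      0.     90.58] q [ 11.  18. -47. 109.  15.  59. -42.] | shift [ 0.0004  0.     -0.    ] turn 0.1 w 0.0241 F [-0.7  0.3 -0.8]
[ 0.03  0.02 -0.01 -0.03  0.06  0.01  0.1 ]
the job is handed in; nothing more can be done
the job is handed in; nothing more can be done
```

I turned the red turnbutton home across the filter frame, lifted the green cell out of the stand by its frosted faces, and handed the job in at about 17.6 s with the cell held in the light path. The sign-off gives no verdict, so what follows is my own last checks.

- **Turnbutton and frame:** the bar lies along the light path, lined up with the meter and with its end over the filter slot. The frame looked to be in its slot.
- **Cell position:** the tool stood at (0.4685, 0.2466, 0.0603). That puts the window centre about 50 mm up, within about 1 mm of the beam line sideways and a few mm of midway. This height comes from the tool position, not a direct sighting of the window.
- **Cell attitude and grip:** it is upright and square to about 0.1°, gripped at 24 mm opening with a 25 N grip setting, still, and showing no noticeable outside force.
- **Other objects:** I did not touch the amber cell, the yellow look-alike or the phone, but I took no final picture of them.

**One disagreement:** before the last 3 mm lowering, the scene camera's network put the cell's window about 13 mm off sideways and 12 mm along the beam from where it put the beam. I put most of that down to the cell then hanging 3 mm high and to the fingers partly hiding it. The wrist camera and tool pose agreed with each other, and I went by those.

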